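# Seat the discharge plate of a vegetable cutter

### The job

The white discharge plate sits loose and raised in the bowl of the vegetable cutter. With a fingertip, push it round by its upright vanes until the notch in its rim is over the locating pin at the boss in the bowl's wall, then press down on the hub until the plate is fully home and finish while still holding it down, because a spring lifts it again. Never lift the plate or tip it over, and leave the other things on the counter where they are.

Things in the scene. Friction and masses are not known exactly. Their poses are not given: they have to be found in the camera images.
- cutter: Fixed vegetable cutter base: grey drum, open bowl on top. Origin under the bowl's axis, on the work surface. Bowl wall radius 88 mm inside, 96 outside, rim 113 mm above the surface, floor 95. On local -x a boss 30 mm wide reaches 125 mm from the axis, in line with the pin just inside the wall; on +x a white motor housing, 100 mm high, 150 wide, reaches 185 mm from the axis.
- pin_top (a point): Top of the fixed steel locating pin (10 mm diameter, round top), 103 mm above the work surface, 76 mm from the bowl's axis on the local -x side (boss side). Hidden under the plate until the notch is over it.
- plate: Loose white plate, diameter 167 mm, 8 thick, 200 to 300 g, centred on a spindle; turns freely both ways, stays where left. Origin: centre of underside; z up; notch along +x, vanes along +y and -y. A spring holds its underside 105 mm above the work surface (upper face flush with the bowl rim); fully home on the bowl floor it is at 95. With the notch off the pin it stops after 2 to 6 mm.
- notch (a point): Middle of the notch in the plate's rim, on the upper face, 76 mm from the axis: 18 mm wide, open at the rim, 17 mm deep radially, cut through. It has 4 mm to spare on each side of the pin, about 3 degrees.
- hub_top (a point): Centre of the flat closed top of the plate's hub, 40 mm diameter, 45 mm above the plate's underside, on the axis: the place to press. Pressing takes about 2.5 N to start and 7 N to be fully home, 10 mm down; let go, the spring lifts the plate again.
- vane_a (a point): Middle of the top edge of one of two equal upright vanes on the plate, 55 mm from the axis, a quarter turn counter-clockwise (from above) from the notch. Each is 8 mm thick, runs radially from 33 to 76 mm from the axis and stands 30 mm above the plate's upper face (top 38 mm above its underside). Push its side to turn the plate.
- vane_b (a point): The same point on the other vane, a quarter turn clockwise from the notch.
- pusher: grey plastic pusher, 118 mm tall, 52 mm wide, standing beside the machine; bystander. Origin: the middle of its underside.
- slicing_ring: flat steel ring, 100 mm outside, 60 mm hole, 12 mm high, lying beside the machine; bystander. Origin: the middle of its underside.
- soap: green soap bottle, 68 mm wide, 190 mm tall, to the left; bystander. Origin: the middle of its underside.
- sauce: amber jar, 60 mm wide, 120 mm tall, to the left; bystander. Origin: the middle of its underside.
- bowl: steel bowl, 130 mm wide, 55 mm high, to the right; bystander. Origin: the middle of its underside.
- mug: white mug, 80 mm wide, 90 mm high, to the right; bystander. Origin: the middle of its underside.
- spoon: red spoon 220 mm long lying near the robot on the left; bystander. Origin: on its underside.
Things that resemble listed ones, but are neither listed nor needed, are in the scene too. What is shaped like the plate but yellow is not meant.

How it is judged:
By the outcome, as a careful person would: the job done as asked, in the order asked, and still so for the second after the job is handed in, while the arm keeps its last pose, push and grip.
It also fails if it takes over 51 s, if anything falls off the work surface, if the arm or the gripper's body presses on something with over 40 N, if the wrist force passes 120 N, or if a joint passes its speed limit or range.

### The arm

A 7-joint arm with a two-finger parallel gripper is mounted at the origin on the work surface. World frame = base frame: x ahead of the robot, y to its left, z up, the work surface at z = 0. Lengths are in mm, angles in rad, forces in N, time in s.
With the tool pointing down it reaches from about 425 to 950 mm from the base axis. Payload 4.7 kg.
Tool frame: the origin (TCP) lies at the very end of the fingers, on their centre line; the grasp point (between the pads) lies 19 mm behind it; z points along the fingers, y is the line along which they close (so a half turn about z gives the same grasp; the last joint's range is limited). The gripper opens to 85 mm and grips with 20 to 120 N. Pads are 22 mm wide; open, the fingers measure 114 mm over their backs; the gripper's body (76 mm by 85 mm) begins 54 mm behind the grasp point. The pads swing forward as they close: fully open they stand 13 mm farther back than shut.
Start: joints at [1.263, 0.469, -0.049, 1.532, 0.024, 1.141, -0.082], TCP at [185.808, -648.941, 231.335] pointing down, gripper open.
Joint ranges: [-2.59, 2.59], [-0.33, 1.99], [-1.39, 1.29], [0.1, 2.45], [-1.04, 4.18], [0.21, 1.99], [-2.66, 2.66]. Speed limits (rad/s): [2.57, 2.57, 3.14, 3.14, 3.14, 3.14, 3.14].

### API

Orientations are given as a rotation vector (axis times angle).
In Python, from workcell import * gives the robot as it stands. The module is installed in compiled form; this text tells all that it offers. Calls block until the motion is done:
- move_ptp(position, orientation): joint-space move of the TCP to a pose.
- servo_line(position, ori=None, velocity=150): straight line of the TCP; ori=None keeps the orientation; velocity is the mean speed in mm/s.
- move_joints(angles): joint-space move.
- set_gripper(opening): finger opening in mm; the grip force is fixed at half the most; returns when the fingers have stopped.
- sleep(seconds).
- inverse_kinematics(position, orientation): joint angles nearest the present ones, or None.
- camera(name): name is "scene" or "top"; returns a dict with "pixels" (400x640x3 uint8, red, green, blue), "z_map" (400x640 float32, mm along the optical axis (not along the pixel's ray), 0 where there is no reading), "camera_matrix" (3x3 intrinsics, pixels), "eye" and "orientation" of the camera in the world. Camera axes: x right, y up, looking along -z (the intrinsics and any distortion apply to the point x, -y, -z); pixel columns grow to the right and rows downward; lengths in mm; the calibration is good to about 2 mm. A picture is of the moment at which its call begins.
A pose or a line that the arm cannot do raises IKError and nothing moves.
- hand_in(): hands the job in, once; it reports no verdict.
Readings, each from a call of its own:
- get_time_s(): time.
- get_joint_positions(): joint angles.
- get_joint_velocities(): joint speeds.
- get_effort(): joint torques, N m.
- get_position(): TCP position.
- get_tool_rot(): TCP orientation.
- get_force(): force on the tool from outside, world axes, zero at the start.
- get_torque(): the same for the moment, N m.
- get_finger_gap(): finger opening in mm.
Only numpy, scipy, OpenCV 4.12 (cv2) and the standard library are available. Lean on these libraries where they do the work, as an engineer would, in place of code of your own. Each camera call takes 0.05 s, during which the arm holds its last target. There are 200 camera calls.

## Working session

There is one attempt and no reset: what is moved stays moved. The work goes in short steps, each a Python script; the robot and the scene stay as the last script left them, time stands still between calls to the robot, and variables do not carry over. Pictures are saved under pics/ and viewed, on a budget of 10 in all, crops included, one or two more only if the job needs it, and the job is handed in when it is done.

```bash
mkdir -p pics; cat > h.py <<'E'
from workcell import *
import numpy as np, cv2, pickle
from scipy.spatial.transform import Rotation as R
def snap(n):
    c=camera(n); pickle.dump(c,open(f'{n}.pkl','wb')); return c
def rot(c):
    o=np.array(c['orientation'],float)
    return o if o.shape==(3,3) else R.from_rotvec(o).as_matrix()
def ray(c,u,v):
    K=np.array(c['camera_matrix']); d=np.linalg.inv(K)@[u,v,1]; return rot(c)@[d[0],-d[1],-d[2]]
def onplane(c,u,v,z):
    d=ray(c,u,v); e=np.array(c['eye']); return e+d*(z-e[2])/d[2]
def cloud(c):
    K=np.array(c['camera_matrix']); v,u=np.mgrid[:400,:640]; z=c['z_map']
    p=np.stack([(u-K[0,2])/K[0,0]*z,-(v-K[1,2])/K[1,1]*z,-z],-1)
    return p@rot(c).T+np.array(c['eye'])
def proj(c,p):
    q=rot(c).T@(np.array(p)-c['eye']); K=np.array(c['camera_matrix']); w=K@[q[0],-q[1],-q[2]]; return w[:2]/w[2]
E
python3 - <<'E'
from h import *
for n in('scene','top'):
    c=snap(n); print({k:(v if k not in('pixels','z_map') else v.shape) for k,v in c.items()})
    cv2.imwrite(f'pics/{n}0.png',c['pixels'][:,:,::-1])
print(get_time_s(),get_tool_rot(),get_force())
E
```

```text
{'pixels': (400, 640, 3), 'z_map': (400, 640), 'camera_matrix': array([[486.03036724,   0.        , 326.21069158],
       [  0.        , 486.03036724, 195.34199581],
       [  0.        ,   0.        ,   1.        ]]), 'eye': array([1175.47882356,  809.85334421, 1391.70694677]), 'orientation': array([0.32441859, 0.84655746, 2.29720002])}
{'pixels': (400, 640, 3), 'z_map': (400, 640), 'camera_matrix': array([[474.49699612,   0.        , 324.13862687],
       [  0.        , 474.49699612, 202.83860912],
       [  0.        ,   0.        ,   1.        ]]), 'eye': array([ 227.65297176,   28.79182411, 1377.9361556 ]), 'orientation': array([ 0.135722  , -0.16861984, -1.58464276])}
0.1 [-3.10939631e+00 -4.36226781e-01  4.19688280e-04] [-0.18714463  0.33832587  0.26343369]
```

View pics/scene0.png

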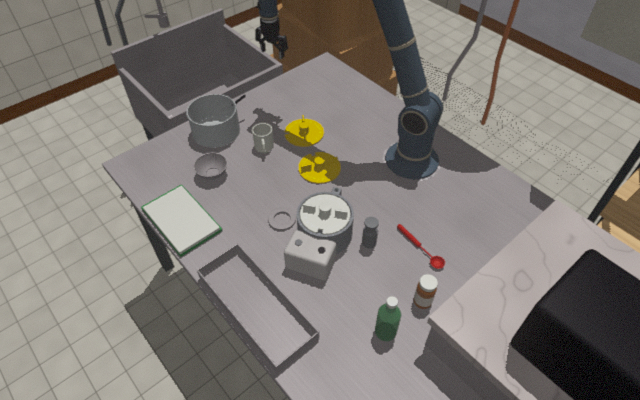

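View pics/top0.png

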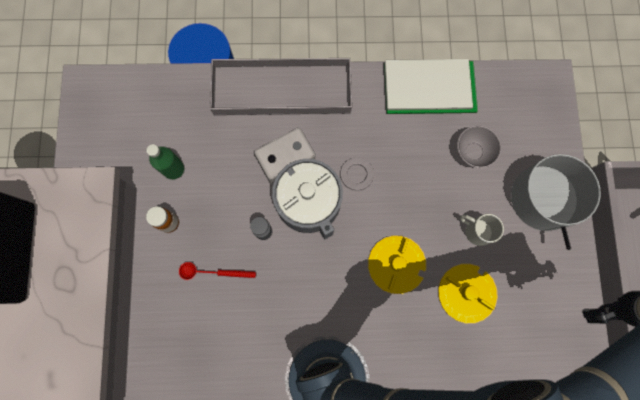

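The scene view shows the cutter with the white plate at (325,213), and the top view has it at (306,193). Its boss is at (327,229) in the top view and the motor housing at (285,155). The candidates are the white plate at top (306,193) and two yellow plates at (397,264) and (468,293). I choose the white one in the drum, and I'll check it in a close crop of both views.

```bash
python3 - <<'E'
from h import *
t=pickle.load(open('top.pkl','rb')); s=pickle.load(open('scene.pkl','rb'))
a=cv2.resize(t['pixels'][140:245,240:355],None,fx=5,fy=5,interpolation=cv2.INTER_CUBIC)[:, :400*2]
b=cv2.resize(s['pixels'][180:285,280:360],None,fx=5,fy=5,interpolation=cv2.INTER_CUBIC)
a=cv2.resize(a,None,fx=.68,fy=.68);b=cv2.resize(b,(int(b.shape[1]*a.shape[0]/b.shape[0]),a.shape[0]))
cv2.imwrite('pics/crop.png',np.hstack([a,b])[:,:,::-1])
print(a.shape,b.shape)
for n,c in(('t',t),('s',s)):
    P=cloud(c);im=c['pixels'].astype(int)
    m=(im.min(2)>170)&(np.ptp(im,axis=2)<40)
    for lo,hi in((108,120),(139,147),(148,158)):
        k=m&(P[...,2]>lo)&(P[...,2]<hi)&(abs(P[...,1]-60)<250)&(P[...,0]>350)&(P[...,0]<800)
        n_,l,st,_=cv2.connectedComponentsWithStats(k.astype(np.uint8))
        for i in range(1,n_):
            if st[i,4]>8: q=P[l==i]; print(n,lo,st[i],q.mean(0).round(1))
E
```

```text
(357, 391, 3) (357, 272, 3)
t 108 [ 277  164   61   59 2239] [501.1  44.3 113.4]
t 139 [318 173  13  10  26] [5.379e+02 5.000e-01 1.432e+02]
t 139 [285 197  13  11  28] [471.6  89.1 143.2]
t 148 [301 182  14  15 124] [504.2  44.6 150.8]
s 108 [300 195  50  39 940] [506.9  50.2 112.8]
s 139 [325 203   5   4   9] [493.2  41.4 145.5]
s 139 [304 204  12   3  17] [534.8   6.1 142.6]
s 139 [335 209  13   3  18] [472.2  89.4 142.2]
s 148 [319 202  12   9  58] [505.6  47.2 151. ]
```

View pics/crop.png

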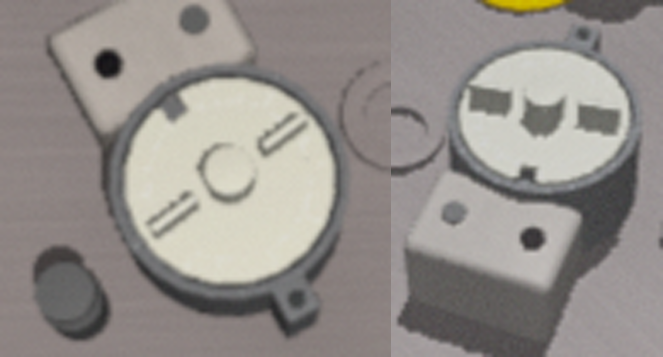

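The crop confirms it: a white plate in the grey drum, with the notch at top px (291.5,171.5) toward the housing, two vanes, and the boss at (327,228) almost opposite the notch. Next I'll measure the axis, notch and boss angles and test IK along the push path.

```bash
cat >> h.py <<'E'
def measure(c,name,zp=113.,cen0=(504.5,44.6)):
    P=cloud(c); im=c['pixels'].astype(int); r=np.hypot(P[...,0]-cen0[0],P[...,1]-cen0[1])
    m=((im.min(2)>150)&(r<86)&(P[...,2]>zp-8)).astype(np.uint8)
    n,l,st,_=cv2.connectedComponentsWithStats(m); m=(l==1+st[1:,4].argmax()).astype(np.uint8)
    cs,_=cv2.findContours(m,cv2.RETR_EXTERNAL,cv2.CHAIN_APPROX_NONE); ct=max(cs,key=len)
    h=cv2.convexHull(ct)[:,0]; w=np.array([onplane(c,u,v,zp)[:2] for u,v in h])
    A=np.c_[2*w,np.ones(len(w))]; s=np.linalg.lstsq(A,(w**2).sum(1),rcond=None)[0]; rad=np.sqrt(s[2]+s[:2]@s[:2]); cen=s[:2]
    # notch: non-white pixels on plate plane 62..80 mm from centre
    W=np.array([[onplane(c,u,v,zp)[:2] for u in range(640)] for v in range(400)])-cen
    rr=np.hypot(W[...,0],W[...,1]); k=((rr>64)&(rr<79)&(im.max(2)<135)).astype(np.uint8)
    n,l,st,_=cv2.connectedComponentsWithStats(k); out=[]
    for i in range(1,n):
        if st[i,4]>5: q=W[l==i].mean(0); out.append((int(st[i,4]),q.round(1).tolist(),round(float(np.degrees(np.arctan2(q[1],q[0]))),2)))
    print(name,'centre',cen.round(1),'rad',round(float(rad),1),'dark',out)
    rp=np.hypot(P[...,0]-cen[0],P[...,1]-cen[1]); an=np.degrees(np.arctan2(P[...,1]-cen[1],P[...,0]-cen[0]))%360
    b=(rp>101)&(rp<128)&(P[...,2]>85)&(abs(an-209)<30); q=P[b]
    if b.sum(): qq=q.mean(0); print('  boss n',b.sum(),qq.round(1),'ang',round(float(np.degrees(np.arctan2(qq[1]-cen[1],qq[0]-cen[0]))%360),2), 'z',np.percentile(q[:,2],[5,50,95]).round(1))
    return cen
E
cat > t.py <<'E'
from h import *
for n in('top','scene'): measure(pickle.load(open(n+'.pkl','rb')),n)
C=np.array([504.8,45.])
R0=R.from_rotvec(get_tool_rot())
print('tool x,y',R0.as_matrix()[:,0].round(2),R0.as_matrix()[:,1].round(2))
# tool x along radial direction at angle a (+off)
for off in(0,90,180,270):
    res=[]
    for a in range(-90,120,15):
        x=np.radians(a+off); X=[np.cos(x),np.sin(x),0]; Z=[0,0,-1]; Y=np.cross(Z,X)
        rv=R.from_matrix(np.c_[X,Y,Z]).as_rotvec(); p=[C[0]+55*np.cos(np.radians(a)),C[1]+55*np.sin(np.radians(a)),121]
        j=inverse_kinematics(p,rv); res.append((a,None if j is None else round(float(j[6]),2)))
    print(off,res)
for a in(-90,0,90): print(inverse_kinematics([C[0]+55*np.cos(np.radians(a)),C[1]+55*np.sin(np.radians(a)),121],get_tool_rot()))
E
python3 t.py
```

```text
top centre [504.9  45. ] rad 83.3 dark [(23, [58.8, 44.5], 37.08)]
  boss n 111 [404.4  -7.9 112. ] ang 207.78 z [ 98.3 113.3 119.3]
scene centre [504.7  46. ] rad 83.4 dark [(23, [37.3, -58.8], -57.66), (18, [-44.0, 51.4], 130.56), (12, [59.7, 42.4], 35.4)]
  boss n 46 [403.7  -3.2 111.5] ang 205.99 z [102.3 113.1 117.7]
tool x,y [ 0.96  0.28 -0.  ] [ 0.28 -0.96 -0.  ]
0 [(-90, -2.54), (-75, -2.27), (-60, -2.17), (-45, -2.61), (-30, -2.42), (-15, -2.23), (0, -2.03), (15, -1.83), (30, -1.64), (45, -1.45), (60, -1.26), (75, -1.06), (90, -0.85), (105, -0.63)]
90 [(-90, -1.88), (-75, -1.64), (-60, -1.41), (-45, -1.19), (-30, -0.97), (-15, -0.75), (0, -0.54), (15, -0.34), (30, -0.15), (45, 0.03), (60, 0.22), (75, 0.42), (90, 0.62), (105, 0.79)]
180 [(-90, -0.41), (-75, -0.17), (-60, 0.07), (-45, 0.29), (-30, 0.51), (-15, 0.72), (0, 0.91), (15, 1.06), (30, 1.22), (45, 1.46), (60, 1.71), (75, 1.96), (90, 2.21), (105, -2.5)]
270 [(-90, 1.0), (-75, 1.2), (-60, 1.36), (-45, 1.61), (-30, 1.85), (-15, 2.08), (0, 2.32), (15, -2.37), (30, -2.29), (45, -2.19), (60, -2.61), (75, -2.4), (90, -2.18), (105, -1.96)]
[ 0.39429635  0.38533578 -0.56130655  2.01856041  0.27689007  0.81195922
 -1.61847355]
[ 0.32324317  0.4849685  -0.62430566  1.88866697  0.35857472  0.8814217
 -1.77025641]
[ 0.32777628  0.44995461 -0.76227895  1.98966099  0.40590125  0.8578167
 -1.94837288]
```

Notch is at about 37°, boss/pin at about 207° and vane_b at about -53°. I'll push vane_b counter-clockwise to about 6° short with closed fingers, then look.

```bash
cat >> h.py <<'E'
C=np.array([504.9,45.3])
def pose(v,off,z,r=55):
    a=np.radians(v); e=np.array([np.cos(a),np.sin(a)]); t=np.array([-e[1],e[0]])
    X=[t[0],t[1],0]; Z=[0,0,-1]; Y=np.cross(Z,X)
    return np.r_[C+r*e-off*t,z], R.from_matrix(np.c_[X,Y,Z]).as_rotvec()
def line(v,off,z,vel): p,o=pose(v,off,z); servo_line(p,o,vel)
def stat(m): print(m,round(get_time_s(),2),np.round(get_position(),1),'F',np.round(get_force(),1))
E
python3 - <<'E'
from h import *
set_gripper(0)
p,o=pose(-53,30,240); move_ptp(p,o); stat('above')
line(-53,30,160,150); line(-53,30,121,60); stat('down')
F=[]
for v in np.linspace(-53,110,21):
    line(v,15.5,121,60); F.append(np.abs(get_force()).max().round(1))
print(F); stat('pushed')
line(110,25,121,60); line(110,25,175,120)
p,o=pose(20,30,260); move_ptp(p,o); stat('up')
servo_line([350,-300,300],o,350); stat('clear')
for n in('top','scene'):
    c=snap(n); measure(c,n)
    cv2.imwrite(f'pics/{n}1.png',c['pixels'][:,:,::-1])
t=pickle.load(open('top.pkl','rb')); cv2.imwrite('pics/c1.png',cv2.resize(t['pixels'][140:245,240:355,::-1],None,fx=5,fy=5,interpolation=cv2.INTER_CUBIC))
E
```

```text
above 3.39 [514.2 -17.9 239.9] F [-0.1 -1.  -0. ]
down 4.88 [514.2 -16.6 121.1] F [-1.3 -0.   0.8]
[np.float64(0.6), np.float64(0.4), np.float64(0.8), np.float64(0.8), np.float64(0.4), np.float64(0.9), np.float64(0.6), np.float64(0.6), np.float64(0.3), np.float64(1.0), np.float64(0.5), np.float64(0.5), np.float64(0.6), np.float64(0.4), np.float64(0.8), np.float64(1.1), np.float64(0.3), np.float64(0.6), np.float64(0.4), np.float64(0.4), np.float64(0.7)]
pushed 11.1 [501.  102.1 121. ] F [ 0.4  0.7 -0.5]
up 13.05 [566.1  36.2 258.9] F [ 0.1  1.4 -0.3]
clear 14.35 [ 350.9 -298.4  299.8] F [0.9 0.6 0.3]
top centre [504.1  43.8] rad 83.5 dark [(21, [-70.5, -22.4], -162.4)]
  boss n 109 [403.6  -8.  111.2] ang 207.28 z [ 93.6 113.4 117.5]
scene centre [504.   44.1] rad 83.8 dark [(11, [-70.5, -22.0], -162.64), (24, [16.9, -68.1], -76.05), (17, [-22.7, 64.3], 109.41)]
  boss n 46 [403.3  -3.5 110.9] ang 205.3 z [ 98.4 112.3 119. ]
```

View pics/c1.png

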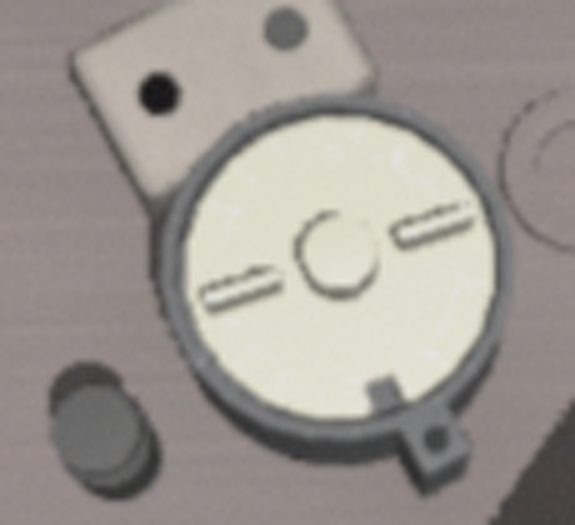

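The notch is now next to the boss, at crop (383,395) against a boss hole at (437,440), so it is still short by roughly 10°. I'll refine the pin direction from several features.

```bash
python3 - <<'E'
from h import *
for n in('top','scene'):
    c=pickle.load(open(n+'.pkl','rb')); cen=np.array([504.2,44.2]) ; P=cloud(c); im=c['pixels'].astype(int)
    A=lambda p:round(float(np.degrees(np.arctan2(p[1]-cen[1],p[0]-cen[0]))%360),2)
    rp=np.hypot(P[...,0]-cen[0],P[...,1]-cen[1]); an=np.degrees(np.arctan2(P[...,1]-cen[1],P[...,0]-cen[0]))%360
    # boss: by annuli, angular extremes
    for a,b in((100,106),(106,112),(112,118),(118,123)):
        k=(rp>a)&(rp<b)&(P[...,2]>107)&(abs(an-209)<40)
        if k.sum(): print(n,a,k.sum(),'mean',an[k].mean().round(1),'mid',((an[k].min()+an[k].max())/2).round(1),'z',np.median(P[k][:,2]).round(1))
    # housing top
    k=(abs(P[...,2]-100)<4)&(rp>100)&(rp<200)&(abs(an-27)<50)
    q=P[k].mean(0); print('housing',k.sum(),q.round(1),A(q), 'rect angle',end=' ')
    w=P[k][:,:2].astype(np.float32); print(cv2.minAreaRect(w))
    # dark spots: boss hole and housing buttons
    g=im.max(2)
    for nm,kk,z in(('hole',(rp>98)&(rp<122)&(abs(an-208)<20),113.),):
        v,u=np.nonzero(kk&(g<70)); 
        if len(u): w=np.array([onplane(c,a,b,z)[:2] for a,b in zip(u,v)]).mean(0); print(nm,len(u),w.round(1),A(w))
E
```

```text
top 100 23 mean 208.3 mid 208.2 z 113.0
top 106 24 mean 207.7 mid 208.0 z 114.0
top 112 25 mean 207.7 mid 207.8 z 113.9
top 118 19 mean 207.7 mid 207.5 z 113.7
housing 1240 [625.6 112.1 100.2] 29.24 rect angle ((624.0436401367188, 107.38200378417969), (96.22737884521484, 147.53054809570312), 27.34063148498535)
hole 21 [393.9   6.2] 199.02
scene 100 12 mean 206.4 mid 206.7 z 113.2
scene 106 11 mean 205.6 mid 205.1 z 113.9
scene 112 5 mean 204.6 mid 207.0 z 110.4
scene 118 8 mean 206.8 mid 206.1 z 111.0
housing 805 [627.2 115.   99.7] 29.92 rect angle ((620.6441650390625, 108.172607421875), (114.4357681274414, 145.21026611328125), 30.70171356201172)
```

Pin direction is about 207.5°. The plate lagged the command by about 2.3°, so I'll push to a vane command of 119.8° and check.

```bash
python3 - <<'E'
from h import *
p,o=pose(104,28,240); move_ptp(p,o)
line(104,28,160,150); line(104,28,121,70); line(104,18,121,50)
for v in np.linspace(106,119.8,4): line(v,15.5,121,30)
stat('pushed')
line(119.8,27,121,60); line(119.8,27,180,150)
servo_line([500,-20,260],o,250); servo_line([350,-260,300],o,350); stat('clear')
for n in('top','scene'): c=snap(n); measure(c,n)
t=pickle.load(open('top.pkl','rb')); print('hole',np.degrees(np.arctan2(*(onplane(t,327.4,228,113)[:2]-[504.2,44.2])[::-1]))%360)
a=cv2.resize(t['pixels'][140:245,240:355,::-1],None,fx=5,fy=5,interpolation=cv2.INTER_CUBIC); cv2.imwrite('pics/c2.png',a)
E
```

```text
pushed 19.02 [491.1 100.7 121. ] F [ 0.2 -0.1  0.4]
clear 21.68 [ 350.9 -257.9  299.6] F [ 0.2  0.7 -0.7]
top centre [504.2  43.6] rad 83.5 dark [(20, [-65.7, -33.1], -153.27)]
  boss n 105 [403.9  -8.  112. ] ang 207.22 z [ 93.3 113.1 119.5]
scene centre [504.2  44.6] rad 83.7 dark [(11, [-65.2, -33.8], -152.59), (24, [27.6, -64.4], -66.8), (16, [-34.2, 58.9], 120.16)]
  boss n 47 [404.9  -3.9 111.8] ang 206.04 z [102.1 112.6 119.1]
hole 207.8280345361367
```

View pics/c2.png

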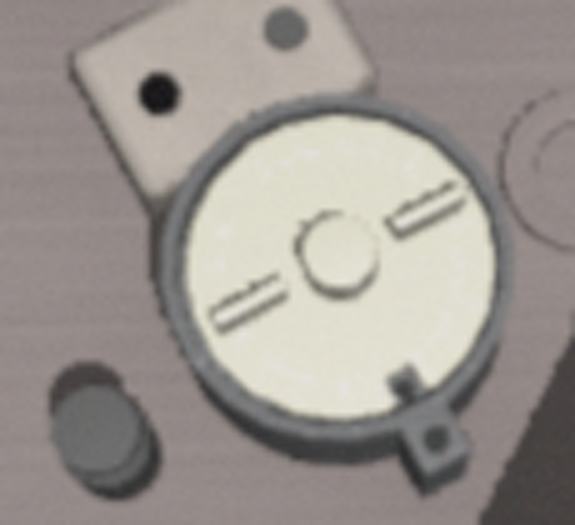

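Notch is at 206.7–207.4° against the boss at 207.2–207.8°, inside the 3° margin, with the notch at crop (403,383) in line with the boss hole at (437,440). Now I'll press on the hub in small steps.

```bash
python3 - <<'E'
from h import *
o=pose(119.8,0,0)[1]
move_ptp([504.3,44.2,230],o); servo_line([504.3,44.2,160],o,100); stat('above')
for z in(152,149,147,145,143,141,140,139,138,137):
    servo_line([504.3,44.2,z],o,25); sleep(.15)
    f=np.mean([get_force()[2] for _ in range(5)]); p=get_position(); print(z,round(p[2],2),'Fz',round(f,1))
    if f>15: break
stat('end')
E
```

```text
above 23.94 [504.7  44.5 160.5] F [-0.2  0.6  0.1]
152 152.11 Fz 0.1
149 149.32 Fz 2.5
147 147.19 Fz 3.0
145 145.21 Fz 4.5
143 143.22 Fz 5.4
141 141.27 Fz 5.0
140 140.38 Fz 5.7
139 140.08 Fz 11.4
138 140.01 Fz 19.4
end 27.77 [504.8  44.4 140. ] F [-2.  -1.1 19.4]
```

It followed the spring the full 10 mm, then met a hard stop at z = 140.0, which is the home height. I'll check with a camera before handing in.

```bash
python3 - <<'E'
from h import *
for n in('top','scene'):
    c=snap(n);P=cloud(c);im=c['pixels'].astype(int);r=np.hypot(P[...,0]-504.3,P[...,1]-44.3)
    k=(im.min(2)>140)&(r<76)&(r>25)&(P[...,2]<120)&(P[...,2]>85)
    q=P[k]; A=np.c_[q[:,:2]-[504.3,44.3],np.ones(len(q))]; print(n,k.sum(),'plate z',np.median(q[:,2]).round(1),'tilt',np.linalg.lstsq(A,q[:,2],rcond=None)[0].round(3))
s=pickle.load(open('scene.pkl','rb'));t=pickle.load(open('top.pkl','rb'))
a=cv2.resize(t['pixels'][140:245,240:345],(400,400));b=cv2.resize(s['pixels'][170:270,270:370],(400,400))
cv2.imwrite('pics/c3.png',np.hstack([a,b])[:,:,::-1]); stat('hold')
E
```

```text
top 604 plate z 103.3 tilt [-1.60000e-02  1.70000e-02  1.02406e+02]
scene 250 plate z 102.3 tilt [-8.00000e-03 -3.00000e-03  1.02242e+02]
hold 27.88 [504.8  44.4 140. ] F [-2.4  0.4 18.8]
```

View pics/c3.png

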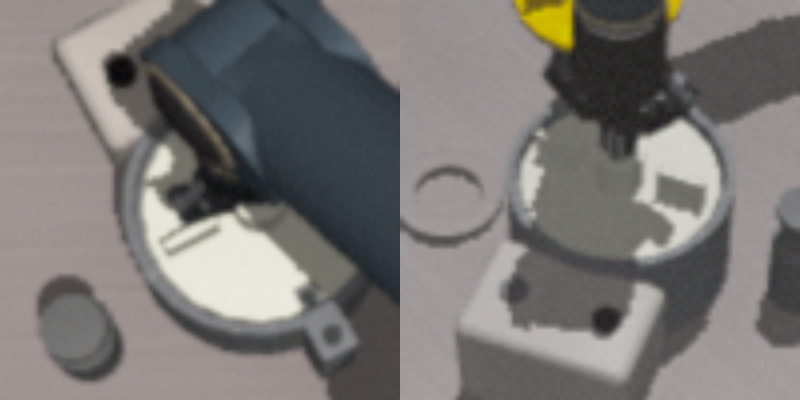

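The picture shows the plate sunk level below the rim, with the notch at (310,297) by the boss at (330,335) and the closed fingertip on the hub. Depth puts its upper face at 102–103 mm, which matches fully home. Handing in.

```bash
python3 -c "
from h import *
stat('before'); hand_in()"
```

```text
before 27.88 [504.8  44.4 140. ] F [-2.4  0.4 18.8]
the job is handed in; nothing more can be done
```

I pushed the white plate about 170° counter-clockwise by one vane with closed fingers, in two pushes with a camera check after each. I then pressed the hub down 10 mm and handed in at 27.9 s (limit 51 s) while still holding it at about 19 N.

**Notch over pin:** before pressing, the notch measured 206.7–207.4°. The boss measured about 207.2–207.8° in the top view, inside the 3° margin.

**Fully home:** the fingertip stopped hard at z = 140.0 mm, where the hub top should be. The cameras put the plate's upper face at 102–103 mm (103 expected), with a tilt of about 1° or less.

**Disagreements:** the scene camera's sparser boss reading was 1–2° lower (about 206°). An automatic search for the boss hole gave 199°; I rejected it as a wrong pixel pick, because the hole found by eye gave 207.8°.

**Not checked:** I did not measure the bystanders afterwards. The arm stayed above or inside the bowl, and the pusher and ring show no visible shift in the crops.

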